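# Flip the wide cover over the ridge onto the ramp

### The job

Three steel covers lean on the backrest of the turn-over stand with their hollow sides to the back. Tip the widest one forward over the ridge so that it drops onto the short ramp in front and comes to rest there on its flat face, hollow side up, ready for waxing inside. Leave the other two covers leaning where they are and do not disturb the wax tin or the brush.

Things in the scene. Friction and masses are not known exactly. Their poses are not given: they have to be found in the camera images.
- wide_cover_center (a point): centre of the widest pressed-steel cover, a shallow pan 94 mm wide (y), 80 mm high (x, towards its foot), 14 mm deep; z points out of its hollow side. About 0.12 kg, loose. Leans 25 degrees back in one of three places 115 mm apart; its top edge, 39 mm above this point and about 20 mm behind, stands free 25 mm above the backrest, so it can be pushed forward from behind; some 10 degrees past upright it falls by itself.
- narrow_cover_center (a point): centre of the narrowest pressed-steel cover, a shallow pan 50 mm wide (y), 80 mm high (x, towards its foot), 14 mm deep; z points out of its hollow side. Not to be moved; leans beside the others.
- middle_cover_center (a point): centre of the medium pressed-steel cover, a shallow pan 70 mm wide (y), 80 mm high (x, towards its foot), 14 mm deep; z points out of its hollow side. Not to be moved; leans beside the others.
- stand: fixed wooden stand, 200 mm deep (x), 360 mm wide (y), origin at the centre of its underside; front is -x. From the front: stop strip 41 mm high at x = -78 mm; 25 degree ramp, 125 mm long, up to a ridge 75 mm high at x = +45; behind it an 18 mm seat falling back 25 degrees to x = +61; then a backrest leaning 25 degrees back. All run the full width.
- ramp_middle (a point): middle of the ramp's surface, half-way between stop strip and ridge; axes parallel to the stand's
- backrest_top (a point): middle of the backrest's upper edge on its front side, 113 mm above the bench; the backrest is 8 mm thick behind this line. Behind the backrest there is free space. Axes parallel to the stand's
- wax_tin: round blue tin, 69 mm across, 32 mm high, on the bench right of the stand; origin at the centre of its underside; not to be moved
- bench_brush: dark wooden bench brush, 46x113x59 mm, on the bench right of the stand; origin at the centre of its underside; not to be moved
Mind the look-alikes: they are no part of the job. Leave any green look-alike of the part that bears wide_cover_center alone.

How it is judged (in metres and radians):
At the end, for the whole second after the job is handed in: The widest cover lies still on the stand's ramp, in front of the ridge, hollow side up (its z axis within 35 degrees of vertical; the ramp itself slopes 25 degrees); the other two covers still lean back on the backrest (angle between wide_cover_center's own z axis and vertical below 0.61 rad and x of wide_cover_center in the frame of stand between -0.075 and 0.04 m and y of wide_cover_center in the frame of stand between -0.18 and 0.18 m and z of wide_cover_center in the frame of stand below 0.1 m and linear speed of wide_cover below 0.02 m/s and angle between each of narrow_cover_center, middle_cover_center's own z axis and vertical above 1.85 rad); the robot touches nothing.
It fails at once if the narrow cover is moved more than 20 mm (distance of narrow_cover_center from where it was at the start of the episode above 0.02 m).
It fails at once if the medium cover is moved more than 20 mm (distance of middle_cover_center from where it was at the start of the episode above 0.02 m).
It fails at once if the wax tin is moved more than 20 mm (distance of wax_tin from where it was at the start of the episode above 0.02 m).
It fails at once if the brush is moved more than 20 mm (distance of bench_brush from where it was at the start of the episode above 0.02 m).
It also fails if it takes over 29 s, if anything falls off the work surface, if the arm or the gripper's body presses on something with over 40 N, if the wrist force passes 120 N, or if a joint passes its speed limit or range.

### The arm

A 6-joint arm with a two-finger parallel gripper is mounted at the origin on a cart in front of the work surface, level with it; the furniture and walls round the work are solid. World frame = base frame: x ahead of the robot, y to its left, z up, the work surface at z = 0. Lengths are in m, angles in degrees, forces in N, time in s.
With the tool pointing down it reaches from about 0.325 to 0.775 m from the base axis. Payload 5.5 kg.
Tool frame: the origin (TCP) lies where the fingers leave the gripper's body, on its centre line; the fingertips stand manip.finger_overhang ahead of it and the grasp point (between the pads) lies 54 mm ahead of it (manip.finger_overhang is the distance from the TCP to the fingertips, in m); z points along the fingers, y is the direction in which the jaws open and shut (so a half turn about z gives the same grasp; the last joint's range is limited). The gripper opens to 85 mm and grips with 20 to 120 N. Pads are 22 mm wide; open, the fingers measure 114 mm over their backs; the gripper's body (76 mm by 85 mm) begins 54 mm behind the grasp point. The pads swing forward as they close: fully open they stand 13 mm farther back than shut.
Start: joints at [-68.91, 5.22, 70.514, -0, 104.267, -3.249], TCP at [0.247, -0.547, 0.304] pointing down, gripper open.
Joint ranges: [-164.24, 164.24], [-49.07, 125.15], [9.68, 141.18], [-86.29, 266.29], [3.28, 154.24], [-151.56, 151.56]. Speed limits (degrees/s): [147.25, 147.25, 172.46, 180, 180, 180].

### API

Orientations are given as a 3x3 rotation matrix whose columns are the frame's x, y, z axes.
In Python, from cell import readout, imaging, manip, finder gives the robot as it stands. The module is installed in compiled form; this text tells all that it offers.
- The arm moves only by the tool jog_arm, never from a script. Its arguments are lists of equal length, an entry for each row: "hand": the finger opening in mm, from 0 to 85.4; "dp": the shift along the world's x, y, z in mm, a list of three; "twist": the turn about the world's z in units of 5 degrees (1.0 is 5 degrees). In form: {"hand": [hand, ...], "dp": [[x, y, z], ...], "twist": [twist, ...]}. A call has 1 to 5 rows; each row is the pose to reach, as a shift and turn from the pose measured when the call began; what a row does not reach only later rows make up. A row lasts 1/12 s, in which the tool goes at most 41.7 mm and 7.16 degrees, less where a joint would pass 70% of its speed; a pose out of reach is approached as far as the arm can. A call with a gripper value outside its range is refused whole. The fingers move at their own pace and stop on an object; "newtons" is the grip in N (left out, the last holds). Time passes only in rows, so rows that repeat a pose let the fingers close. It gives the time, the measured TCP pose, the force and the opening at its end, in the units of the state.
- readout.sense(): the state, without advancing time (a new reading comes with each control period).
- imaging.snapshot(name): name is "side" or "top"; returns (picture, depth): 400x640x3 uint8, red, green, blue; 400x640 float32, m along the optical axis (not along the pixel's ray), 0 where there is no reading.
- imaging.camera_info(name): a dict with "intrinsics" (3x3 intrinsics, pixels), "distortion" ([k1, k2, p1, p2, k3] as OpenCV has them; the pictures are not rectified), "camera_from_world" (4x4, takes a point from world to camera coordinates). Camera axes: x right, y up, looking along -z (the intrinsics and any distortion apply to the point x, -y, -z); pixel columns grow to the right and rows downward; lengths in m; the calibration is good to about 2 mm. A picture is of the moment at which its call begins. camera_info takes no time and is no camera call.
- manip.hand_in(): hands the job in, once; it reports no verdict.
Trained networks look in the newest picture that a camera, given by its name, has taken for a name from the list of things; names that differ only in an ending like _2 or _b are one class to them, and where a whole thing is asked for, a point or a joint stands for the part that bears it (a point fixed in the world has none). Each returns a list of dicts, best first, with "confidence" (0 to 1); they miss things now and then, are a little off and sometimes report something else, mostly with a low value. They report only what shows in the picture. A call takes as long as a camera call. They do not tell look-alikes from the thing itself.
- finder.find_in(camera, thing): "extent" ([centre column, centre row, width, height] as shares, 0 to 1, of the picture: columns of its width, rows of its height, round what is visible of it).
- finder.regions_of(camera, thing): "pixels" (400x640 bool, what is visible of it) and "extent" ([centre column, centre row, width, height] as shares, 0 to 1, of the picture: columns of its width, rows of its height, round what is visible of it).
The state is a dict: "clock": time; "qpos": joint angles; "joint_velocities": joint speeds; "effort": joint torques, N m; "eef_pos": TCP position; "tcp_rot": TCP orientation; "force": force on the tool from outside, world axes, zero at the start; "ft_torque": the same for the moment, N m; "gripper_width": finger opening in m.
Only numpy, scipy, OpenCV 4.12 (cv2) and the standard library are available. Lean on these libraries where they do the work, as an engineer would, in place of code of your own. Each camera call takes 0.05 s, during which the arm holds its last target. There are 200 camera calls.

## Working session

There is one attempt and no reset: what is moved stays moved. The work goes in short steps, Python scripts to look and compute and a tool call to move; the robot and the scene stay as the last step left them, time stands still between calls to the robot, and variables do not carry over. Pictures are saved under pics/ and viewed, about 8 in all and at most 12, crops included, and the job is handed in when it is done.

Besides the shell and the picture viewer there is one more tool, called after ">>>" in YAML: its name, and indented under it one key for each argument. jog_arm: Moves the arm, as the interface text tells. Its arguments: {"type":"object","properties":{"hand":{"type":"array"},"dp":{"type":"array"},"twist":{"type":"array"},"newtons":{"type":"number"}},"required":["hand","dp","twist"]}

```bash
mkdir -p pics; cat > h.py <<'E'
import numpy as np, cv2
from cell import readout, imaging, manip, finder
def world(name, depth, uv):
    c=imaging.camera_info(name); K=np.array(c["intrinsics"],float); D=np.array(c["distortion"],float)
    uv=np.atleast_2d(uv).astype(float)
    n=cv2.undistortPoints(uv[:,None],K,D)[:,0]
    d=depth[uv[:,1].astype(int),uv[:,0].astype(int)]
    P=np.c_[n[:,0]*d,-n[:,1]*d,-d,np.ones(len(d))]
    return (np.linalg.inv(np.array(c["camera_from_world"]))@P.T).T[:,:3], d
E
python3 - <<'E'
from h import *
print(manip.finger_overhang)
for n in("side","top"):
    p,d=imaging.snapshot(n); cv2.imwrite(f"pics/{n}0.png",p[...,::-1]); np.save(f"{n}_d.npy",d)
    C=np.linalg.inv(np.array(imaging.camera_info(n)["camera_from_world"])); print(n,C[:3,3].round(3),-C[:3,2].round(2))
    for t in("wide_cover_center","narrow_cover_center","middle_cover_center","stand","wax_tin","bench_brush"):
        for r in finder.regions_of(n,t)[:4]:
            m=r["pixels"]&(d>0); v,u=np.nonzero(m)
            if len(u)==0: continue
            w,_=world(n,d,np.c_[u,v])
            e=np.array(r["extent"])*[640,400,640,400]
            print(t,round(r["confidence"],2),e.round(),np.median(w,0).round(3),np.percentile(w,2,0).round(3),np.percentile(w,98,0).round(3))
E
```

```text
0.0726
side [0.071 0.779 0.67 ] [ 0.38 -0.76 -0.53]
wide_cover_center 0.85 [227. 287.  48.  36.] [0.567 0.284 0.014] [0.521 0.238 0.003] [0.618 0.324 0.017]
wide_cover_center 0.63 [294. 326.  54.  47.] [0.368 0.309 0.014] [0.323 0.266 0.002] [0.419 0.348 0.017]
wide_cover_center 0.56 [267. 219.  35.  45.] [0.553 0.113 0.113] [0.535 0.062 0.077] [0.576 0.152 0.146]
narrow_cover_center 0.64 [310. 180.  20.  29.] [ 0.552 -0.116  0.11 ] [ 0.532 -0.369  0.001] [ 0.71  -0.096  0.146]
middle_cover_center 0.85 [288. 199.  27.  35.] [0.552 0.005 0.11 ] [ 0.533 -0.058  0.073] [0.577 0.033 0.145]
stand 0.84 [308. 234. 121. 104.] [0.466 0.052 0.042] [ 0.385 -0.165  0.008] [0.564 0.174 0.092]
wax_tin 0.88 [378. 191.  20.  19.] [ 0.397 -0.303  0.03 ] [ 0.368 -0.403  0.001] [ 0.43  -0.284  0.035]
bench_brush 0.92 [329. 170.  20.  29.] [ 0.579 -0.325  0.046] [ 0.547 -0.37   0.002] [ 0.632 -0.302  0.061]
top [ 0.196 -0.047  1.442] [ 0.21 -0.01 -0.98]
wide_cover_center 0.98 [206. 178.  30.  30.] [0.572 0.277 0.015] [0.525 0.235 0.005] [0.622 0.319 0.022]
wide_cover_center 0.82 [257. 172.  33.  24.] [0.557 0.104 0.121] [0.537 0.059 0.079] [0.579 0.15  0.149]
wide_cover_center 0.67 [196. 246.  33.  30.] [0.372 0.301 0.015] [0.326 0.261 0.008] [0.418 0.342 0.021]
narrow_cover_center 0.87 [338. 170.  20.  27.] [ 0.553 -0.124  0.12 ] [ 0.534 -0.146  0.08 ] [ 0.574 -0.101  0.148]
middle_cover_center 0.84 [295. 169.  28.  19.] [ 0.555 -0.005  0.119] [ 0.536 -0.037  0.075] [0.579 0.029 0.149]
stand 0.67 [297. 201. 124.  71.] [ 0.468 -0.015  0.047] [ 0.388 -0.178  0.012] [0.563 0.163 0.104]
wax_tin 0.88 [404. 226.  24.  25.] [ 0.401 -0.317  0.032] [ 0.371 -0.348  0.018] [ 0.434 -0.286  0.038]
bench_brush 0.55 [409. 162.  32.  39.] [ 0.589 -0.344  0.057] [ 0.548 -0.389 -0.001] [ 0.636 -0.305  0.064]
```

```bash
python3 - <<'E'
from h import *
a=cv2.imread("pics/top0.png")[120:300,150:450]; b=cv2.imread("pics/side0.png")[130:370,170:430]
cv2.imwrite("pics/top_c.png",cv2.resize(a,None,fx=2.66,fy=2.66)); cv2.imwrite("pics/side_c.png",cv2.resize(b,None,fx=2.4,fy=2.4,interpolation=cv2.INTER_CUBIC))
d=np.load("top_d.npy")
v,u=np.mgrid[130:260,150:450]; uv=np.c_[u.ravel(),v.ravel()]; w,dd=world("top",d,uv); 
# stand profile at gaps and columns
m=(dd>0)
for y0,n in((0.104,"wide"),(-0.005,"mid"),(-0.124,"nar"),(0.05,"gap1"),(-0.07,"gap2"),(.165,'edge')):
    s=w[m&(abs(w[:,1]-y0)<.004)&(w[:,0]>.34)&(w[:,0]<.72)]; s=s[np.argsort(s[:,0])]
    print(n,[(round(x*1000),round(z*1000)) for x,_,z in s][::2])
t=w[m&(w[:,2]>.133)&(w[:,0]>.5)&(w[:,0]<.65)]
for lo,hi in((.05,.17),(-.06,.045),(-.17,-.08)):
    q=t[(t[:,1]>lo)&(t[:,1]<hi)]; print(q.min(0),q.max(0))
    print(np.polyfit(q[:,1],q[:,0],1))
E
```

```text
wide [(342, 4), (345, 0), (348, 0), (351, 5), (352, -4), (355, -3), (358, -1), (360, 1), (364, -1), (366, 2), (369, 0), (372, 1), (375, 2), (378, -1), (379, -5), (382, -3), (384, 5), (387, 7), (387, 5), (389, 12), (391, 15), (392, 14), (395, 12), (398, 14), (398, 13), (401, 15), (403, 39), (404, 36), (404, 36), (405, 47), (406, 38), (409, 41), (411, 42), (412, 40), (419, 12), (421, 21), (423, 24), (426, 27), (428, 33), (430, 22), (431, 29), (434, 33), (435, 26), (437, 34), (440, 34), (440, 31), (443, 32), (444, 41), (445, 37), (448, 36), (451, 39), (454, 41), (457, 41), (459, 47), (460, 38), (462, 43), (464, 34), (465, 45), (467, 48), (468, 45), (470, 47), (473, 52), (474, 47), (476, 47), (479, 52), (480, 47), (481, 54), (483, 59), (484, 55), (487, 53), (489, 58), (490, 55), (492, 59), (494, 66), (496, 55), (498, 60), (500, 62), (504, 60), (506, 65), (509, 65), (511, 70), (512, 66), (514, 68), (517, 70), (518, 65), (519, 74), (523, 70), (523, 69), (526, 71), (527, 79), (528, 72), (531, 73), (534, 75), (534, 74), (537, 75), (537, 84), (539, 89), (540, 85), (543, 85), (545, 91), (545, 
[... 8906 characters left out ...]
 6), (641, 1), (643, 3), (647, 2), (649, -4), (650, 3), (653, 4), (655, -3), (657, 2), (660, 1), (664, 1), (666, 4), (669, 5), (672, -6), (673, 1), (675, 5), (678, -2), (680, 0), (683, 2), (684, -2), (689, 5), (690, 1), (693, 2), (694, 19), (695, 24), (695, 24), (696, 50), (696, 50), (696, 22), (696, 2), (696, 29), (697, 9), (698, -4), (698, 51), (701, 54), (702, 48), (706, 57), (708, 51), (712, 50)]
[0.55794215 0.05801953 0.13302745] [0.58162154 0.15108391 0.15120677]
[-0.00301235  0.57037391]
[ 0.55855758 -0.03704554  0.1330299 ] [0.58057674 0.03124871 0.15135753]
[-0.00116975  0.56880343]
[ 0.55616484 -0.14685823  0.13301088] [ 0.57889436 -0.09814601  0.15187449]
[-0.01200675  0.56542357]
```

View pics/top_c.png

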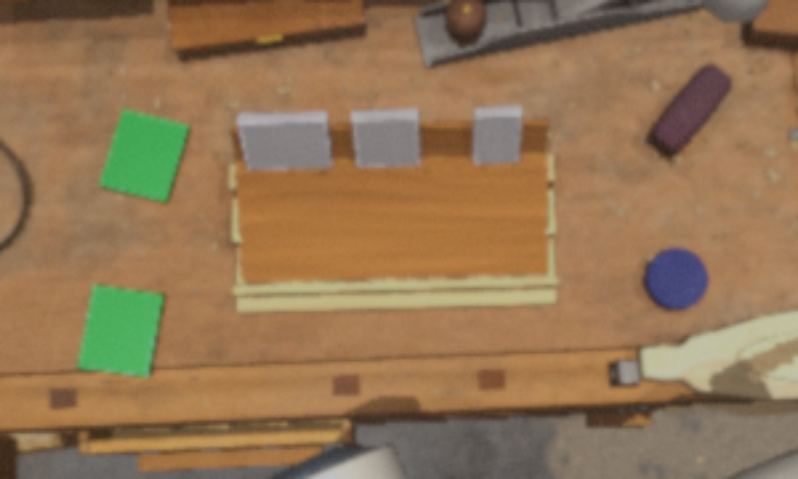

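View pics/side_c.png

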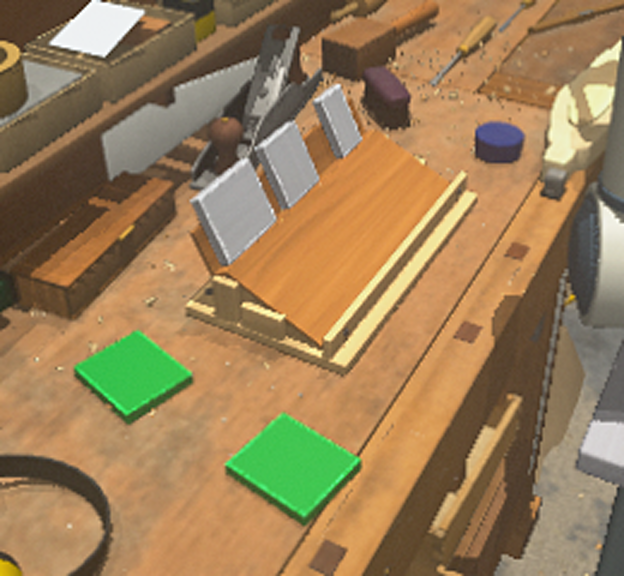

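The top crop shows what could be mistaken for the wide cover:
- Green pads at full-picture pixels (206,178) and (196,246).
- Grey covers at (257,172), (295,169) and (338,170).

The grey one at (257,172) measures 93 mm wide (y 0.058 to 0.151). It leans with its top at z≈0.15, so it is the wide cover. I'll bring the shut fingers behind it.

```bash
python3 -c "
from h import *
s=readout.sense();print(s['clock'],s['eef_pos'],np.round(s['tcp_rot'],3),s['force'],s['gripper_width'])"
```

```text
0.7 [ 0.24729744 -0.54669409  0.30389837] [[ 0.911  0.412  0.   ]
 [ 0.412 -0.911 -0.   ]
 [ 0.     0.    -1.   ]] [-0.12170977 -0.27142533  0.478411  ] 0.08535894725514917
```

>>> jog_arm:
  hand: [0, 0, 0, 0, 0]
  dp:
    - [20, 34, 0]
    - [40, 67, 0]
    - [60, 100, 0]
    - [81, 134, 0]
    - [101, 167, 0]
  twist: [0, 0, 0, 0, 0]

```text
clock: 1.12
eef_pos: [0.3489, -0.378, 0.304]
tcp_rot: [[0.911, 0.412, 0.0], [0.412, -0.911, -0.0], [0.0, 0.0, -1.0]]
force: [0.8, 0.4, 0.6]
gripper_width: 0.0257
```

>>> jog_arm:
  hand: [0, 0, 0, 0, 0]
  dp:
    - [20, 33, 0]
    - [40, 66, 0]
    - [60, 99, 0]
    - [80, 132, 0]
    - [100, 162, 0]
  twist: [-0.5, -1, -1.5, -2, -2.5]

```text
clock: 1.53
eef_pos: [0.4494, -0.214, 0.3044]
tcp_rot: [[0.979, 0.203, 0.001], [0.203, -0.979, -0.001], [0.001, 0.001, -1.0]]
force: [0.6, -0.3, 0.6]
gripper_width: 0.0002
```

>>> jog_arm:
  hand: [0, 0, 0, 0, 0]
  dp:
    - [20, 33, 0]
    - [40, 66, 0]
    - [60, 99, 0]
    - [80, 132, 0]
    - [100, 162, 0]
  twist: [-0.5, -1, -1.5, -2, -2.4]

```text
clock: 1.95
eef_pos: [0.55, -0.0497, 0.3047]
tcp_rot: [[1.0, -0.007, 0.002], [-0.007, -1.0, -0.001], [0.002, 0.001, -1.0]]
force: [0.1, -1.7, 0.0]
gripper_width: -0.0001
```

>>> jog_arm:
  hand: [0, 0, 0, 0, 0]
  dp:
    - [20, 33, 0]
    - [40, 66, 0]
    - [60, 99, 0]
    - [80, 132, 0]
    - [96, 158, 0]
  twist: [0, 0, 0, 0, 0]

```text
clock: 2.37
eef_pos: [0.6469, 0.1111, 0.3044]
tcp_rot: [[1.0, -0.005, 0.002], [-0.005, -1.0, -0.0], [0.002, 0.0, -1.0]]
force: [0.6, -1.1, 0.1]
gripper_width: -0.0001
```

Now down behind the cover (TCP z 0.207), then a look.

>>> jog_arm:
  hand: [0, 0, 0, 0, 0]
  dp:
    - [0, -7, -35]
    - [0, -7, -65]
    - [0, -7, -90]
    - [0, -7, -97]
    - [0, -7, -97]
  twist: [0, 0, 0, 0, 0]

```text
clock: 2.78
eef_pos: [0.6459, 0.104, 0.2041]
tcp_rot: [[1.0, -0.005, -0.004], [-0.005, -1.0, -0.001], [-0.004, 0.001, -1.0]]
force: [0.7, -0.6, 0.8]
gripper_width: -0.0002
```

```bash
python3 - <<'E'
from h import *
p,d=imaging.snapshot("side"); 
b=p[120:300,170:390,::-1]; cv2.imwrite("pics/side1.png",cv2.resize(b,None,fx=3.3,fy=3.3,interpolation=cv2.INTER_CUBIC))
v,u=np.mgrid[80:300,170:390]; w,dd=world("side",d,np.c_[u.ravel(),v.ravel()])
f=w[(dd>0)&(abs(w[:,0]-.647)<.03)&(abs(w[:,1]-.11)<.03)&(w[:,2]>.06)]
print(np.percentile(f,[0,1,5],axis=0)); g=f[f[:,2]<.16]; print(g.min(0),g.max(0))
E
```

```text
[[0.61702437 0.08040828 0.13288065]
 [0.61724432 0.08376703 0.14060122]
 [0.61820566 0.09374635 0.15703954]]
[0.63285144 0.09298918 0.13288065] [0.65367528 0.11881734 0.15987866]
```

View pics/side1.png

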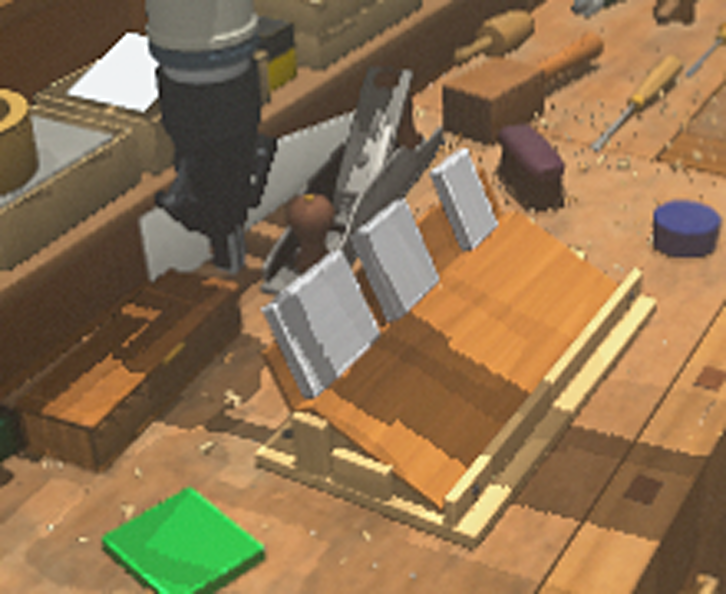

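The shut fingertips hang behind the wide cover (crop about (230,260)) at z≈0.13. That is above the backrest top and below the cover's free edge at 0.145. I'll now push forward slowly.

>>> jog_arm:
  hand: [0, 0, 0, 0, 0]
  dp:
    - [-20, 0, -3]
    - [-35, 0, -3]
    - [-43, 0, -3]
    - [-48, 0, -3]
    - [-53, 0, -3]
  twist: [0, 0, 0, 0, 0]

```text
clock: 3.25
eef_pos: [0.594, 0.1039, 0.2064]
tcp_rot: [[1.0, -0.006, 0.004], [-0.006, -1.0, -0.0], [0.004, -0.0, -1.0]]
force: [0.0, 0.4, -0.4]
gripper_width: 0.0001
```

>>> jog_arm:
  hand: [0, 0, 0, 0, 0]
  dp:
    - [-6, 0, 0]
    - [-12, 0, 0]
    - [-18, 0, 0]
    - [-24, 0, 0]
    - [-30, 0, 0]
  twist: [0, 0, 0, 0, 0]

```text
clock: 3.67
eef_pos: [0.5634, 0.1039, 0.2062]
tcp_rot: [[1.0, -0.006, 0.004], [-0.006, -1.0, -0.0], [0.004, 0.0, -1.0]]
force: [0.6, 0.1, 0.4]
gripper_width: -0.0
```

```bash
python3 - <<'E'
from h import *
p,d=imaging.snapshot("side"); 
b=p[120:300,170:390,::-1]; cv2.imwrite("pics/side2.png",cv2.resize(b,None,fx=3.3,fy=3.3,interpolation=cv2.INTER_CUBIC))
E
```

```text
(no output)
```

View pics/side2.png

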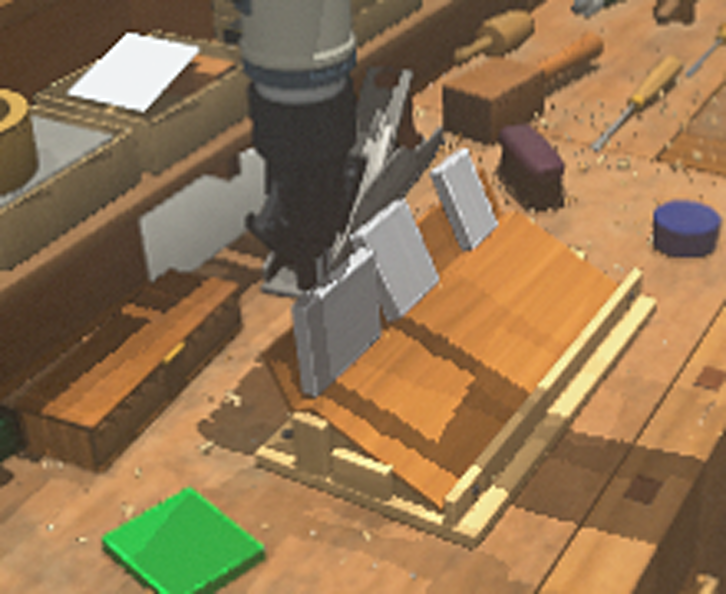

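The cover (crop about (335,320)) is now nearly upright, with the fingers inside its rear top edge. I'll keep pushing until it falls.

>>> jog_arm:
  hand: [0, 0, 0, 0, 0]
  dp:
    - [-6, 0, 0]
    - [-12, 0, 0]
    - [-18, 0, 0]
    - [-24, 0, 0]
    - [-30, 0, 0]
  twist: [0, 0, 0, 0, 0]

```text
clock: 4.13
eef_pos: [0.532, 0.104, 0.2062]
tcp_rot: [[1.0, -0.005, 0.003], [-0.005, -1.0, -0.0], [0.003, 0.0, -1.0]]
force: [-0.1, -0.4, 0.5]
gripper_width: 0.0001
```

>>> jog_arm:
  hand: [0, 0, 0, 0, 0]
  dp:
    - [-5, 0, 0]
    - [-8, 0, 0]
    - [-8, 0, 0]
    - [-8, 0, 0]
    - [-8, 0, 0]
  twist: [0, 0, 0, 0, 0]

```text
clock: 4.55
eef_pos: [0.5241, 0.104, 0.2063]
tcp_rot: [[1.0, -0.005, 0.003], [-0.005, -1.0, -0.0], [0.003, 0.0, -1.0]]
force: [-0.2, 0.4, -0.2]
gripper_width: 0.0001
```

```bash
python3 - <<'E'
from h import *
p,d=imaging.snapshot("side"); 
b=p[120:300,170:390,::-1]; cv2.imwrite("pics/side3.png",cv2.resize(b,None,fx=3.3,fy=3.3,interpolation=cv2.INTER_CUBIC))
E
```

```text
(no output)
```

View pics/side3.png

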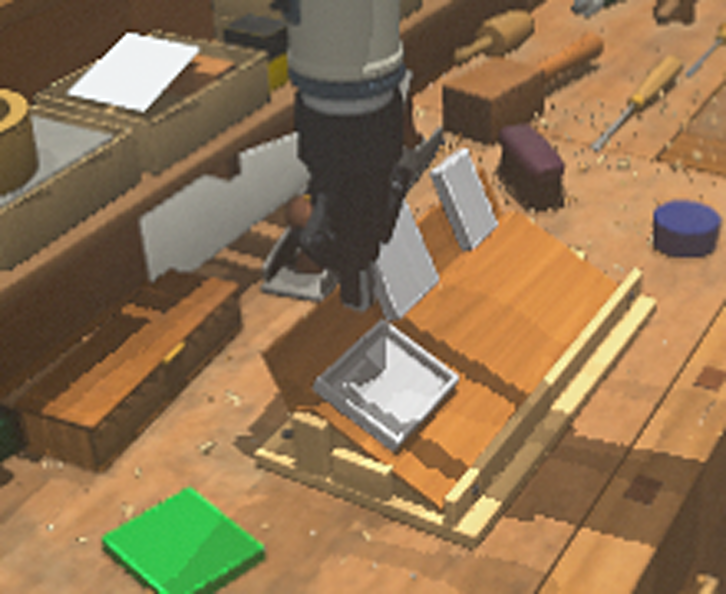

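The cover now lies hollow side up on the ramp (crop about (387,385)), just in front of the ridge. I'll back the arm off upwards and check that it is at rest.

>>> jog_arm:
  hand: [0, 0, 0, 0, 0]
  dp:
    - [0, 0, 25]
    - [0, 0, 55]
    - [0, 0, 85]
    - [0, 0, 110]
    - [0, 0, 120]
  twist: [0, 0, 0, 0, 0]

```text
clock: 5.02
eef_pos: [0.5248, 0.104, 0.3308]
tcp_rot: [[1.0, -0.005, 0.009], [-0.005, -1.0, 0.001], [0.009, -0.001, -1.0]]
force: [0.0, 0.4, 0.5]
gripper_width: -0.0004
```

>>> jog_arm:
  hand: [0, 0, 0, 0, 0]
  dp:
    - [20, -30, 0]
    - [20, -70, 0]
    - [20, -110, 0]
    - [20, -150, 0]
    - [20, -180, 0]
  twist: [0, 0, 0, 0, 0]

```text
clock: 5.43
eef_pos: [0.5446, -0.0787, 0.3293]
tcp_rot: [[1.0, -0.007, 0.007], [-0.007, -1.0, 0.0], [0.007, -0.0, -1.0]]
force: [-0.3, 0.1, 0.2]
gripper_width: 0.0001
```

```bash
cat > m.py <<'E'
from h import *
p,d=imaging.snapshot("side"); print(readout.sense()["clock"])
for t in("wide_cover_center","middle_cover_center","narrow_cover_center"):
    for r in finder.regions_of("side",t)[:4]:
        m=r["pixels"]&(d>0); v,u=np.nonzero(m); w,_=world("side",d,np.c_[u,v]); w=w[w[:,2]>.02]
        if len(w)<30: continue
        q=w-np.median(w,0); q=q[np.linalg.norm(q,axis=1)<.08]; n=np.linalg.svd(q,full_matrices=False)[2][2]
        print(t,round(r["confidence"],2),np.median(w,0).round(4),np.percentile(w,2,0).round(3),np.percentile(w,98,0).round(3),"tilt",np.degrees(np.arccos(abs(n[2]))).round())
b=p[120:300,170:390,::-1]; cv2.imwrite("pics/side4.png",cv2.resize(b,None,fx=3.3,fy=3.3,interpolation=cv2.INTER_CUBIC))
E
python3 m.py; python3 m.py
```

```text
5.4833
wide_cover_center 0.97 [0.5009 0.1061 0.0678] [0.462 0.06  0.052] [0.533 0.154 0.091] tilt 25.0
middle_cover_center 0.72 [0.5525 0.003  0.1108] [ 0.534 -0.127  0.034] [0.681 0.032 0.145] tilt 64.0
narrow_cover_center 0.66 [ 0.5494 -0.1134  0.1102] [ 0.533 -0.144  0.077] [ 0.567 -0.096  0.145] tilt 66.0
5.6833
wide_cover_center 0.93 [0.5014 0.1067 0.0681] [0.462 0.061 0.052] [0.534 0.153 0.092] tilt 25.0
wide_cover_center 0.16 [0.5516 0.0038 0.1111] [ 0.533 -0.041  0.076] [0.573 0.032 0.146] tilt 65.0
middle_cover_center 0.84 [0.551  0.004  0.1111] [ 0.534 -0.035  0.077] [0.569 0.032 0.146] tilt 65.0
narrow_cover_center 0.93 [ 0.5505 -0.1138  0.1137] [ 0.532 -0.145  0.077] [ 0.57  -0.096  0.146] tilt 65.0
```

View pics/side4.png

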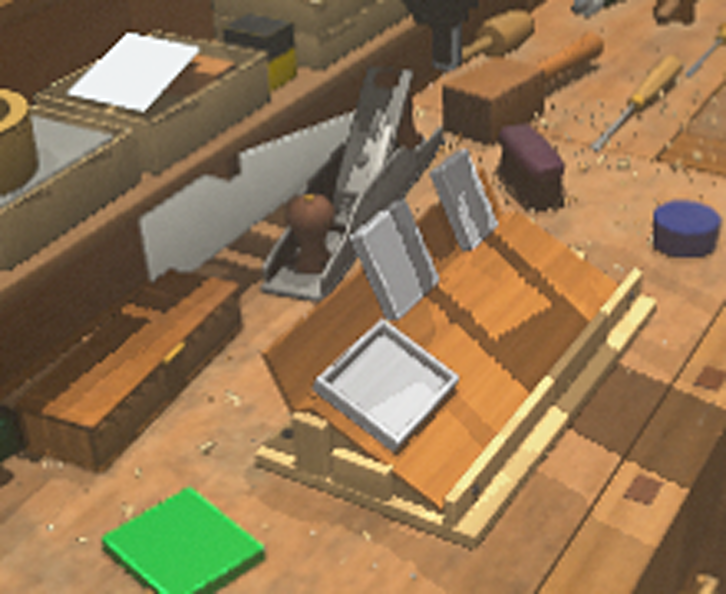

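The wide cover lies hollow side up at crop pixel (387,385). It has not moved between looks, is tilted 25°, and sits at about x=+0.013 and z=0.07 in the stand's frame. The other two covers still lean at 65°, and the tin and brush are where they were.

```bash
python3 -c "
from cell import manip; print(manip.hand_in())"
```

```text
the job is handed in; nothing more can be done
None
```

The wide cover is on the ramp, flat face down and hollow side up, and I handed the job in with about 5.7 s used of the 29 s. I pushed its free top edge forward from behind with the shut fingers until it tipped over the ridge, then drew the arm clear.

**Wide cover:** in the last two looks it was tilted 25°, centred at about x = +0.013 m and z = 0.07 m in the stand's frame. It showed no visible movement from about 4.5 s to 5.7 s. It stopped just in front of the ridge instead of sliding down to the stop strip, which is well within the allowed range.

**Other things:** the medium and narrow covers still lean at about 65° from horizontal, where they were. The tin and brush look untouched in the last picture; I did not re-measure their positions. Force readings at the end of each move stayed under 2 N.

No checks failed or disagreed, apart from one noisy outline of the medium cover that came out clean on the next look. The hand-in reports no verdict.

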